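# Lock the rotary table

### The arm

A 6-joint arm with a two-finger parallel gripper is mounted at the origin on the work surface. World frame = base frame: x ahead of the robot, y to its left, z up, the work surface at z = 0. Lengths are in mm, angles in rad, forces in N, time in s.
With the tool pointing down it reaches from about 275 to 750 mm from the base axis. Payload 10.2 kg.
Tool frame: the origin (TCP) lies at the very end of the fingers, on their centre line; the grasp point (between the pads) lies 19 mm behind it; z points along the fingers, y is the direction in which the jaws open and shut (so a half turn about z gives the same grasp; the last joint's range is limited). The gripper opens to 85 mm and grips with 20 to 120 N. Pads are 22 mm wide; open, the fingers measure 114 mm over their backs; the gripper's body (76 mm by 85 mm) begins 54 mm behind the grasp point. The pads swing forward as they close: fully open they stand 13 mm farther back than shut.
Start: joints at [1.008, 0.313, 1.498, -0, 1.331, -0.223], TCP at [174.995, 494.983, 231.294] pointing down, gripper open.
Joint ranges: [-2.94, 2.94], [-0.97, 2.17], [0.19, 2.56], [-1.23, 4.37], [0.02, 3.11], [-2.88, 2.88]. Speed limits (rad/s): [2.39, 2.39, 3.01, 3.14, 3.14, 3.14].

### API

Orientations are given as a unit quaternion [w, x, y, z].
In Python, from rig import * gives the robot as it stands. The module is installed in compiled form; this text tells all that it offers.
- The arm moves only by the shell command python3 -m crank 'ROWS' [FORCE]. ROWS is a JSON object of lists of equal length, an entry for each row: "dp": the shift along the world's x, y, z in cm, a list of three; "delta_rot": the turn, a rotation vector about the world's x, y, z in degrees, a list of three; "claw": the closure in counts, from 0 (fully open) to 255 (shut). A call has 1 to 10 rows; each row shifts and turns the commanded pose from where the row before left it; what a row does not reach is not made up. A row lasts 1/10 s, in which the tool goes at most 50 mm and 8.59 degrees, less where a joint would pass 70% of its speed; a pose out of reach is approached as far as the arm can. A call is refused whole if a number of a shift passes 5 or a number of a turn 8.59, either way. A call with a gripper value outside its range is refused whole. The fingers move at their own pace and stop on an object; FORCE is the grip in N (left out, the last holds). Time passes only in rows, so rows that do not move let the fingers close. It gives the time, the measured TCP pose, the force and the opening at its end, in the units of the state.
- sense(): the state, without advancing time (a new reading comes with each control period).
- capture(name): name is "side" or "top"; returns (picture, depth): 480x640x3 uint8, red, green, blue; 480x640 float32, mm along the optical axis (not along the pixel's ray), 0 where there is no reading.
- camera_model(name): a dict with "fx", "fy", "cx", "cy" (pixels), "dist_coeffs" ([k1, k2, p1, p2, k3] as OpenCV has them; the pictures are not rectified), "cam_to_world" (4x4, takes a point from camera to world coordinates). Camera axes: x right, y up, looking along -z (the intrinsics and any distortion apply to the point x, -y, -z); pixel columns grow to the right and rows downward; lengths in mm; the calibration is good to about 2 mm. A picture is of the moment at which its call begins. camera_model takes no time and is no camera call.
- finish_job(): hands the job in, once; it reports no verdict.
Trained networks look in the newest picture that a camera, given by its name, has taken for a name from the list of things; names that differ only in an ending like _2 or _b are one class to them, and where a whole thing is asked for, a point or a joint stands for the part that bears it (a point fixed in the world has none). Each returns a list of dicts, best first, with "p" (0 to 1); they miss things now and then, are a little off and sometimes report something else, mostly with a low value. They report only what shows in the picture. A call takes as long as a camera call. They do not tell look-alikes from the thing itself.
- boxes_of(camera, target): "centre" ([column, row] in pixels, amid what is visible of it).
- masks_of(camera, target): "region" (480x640 bool, what is visible of it) and "centre" ([column, row] in pixels, amid what is visible of it).
- pinpoint(camera, target): "centre" ([column, row] in pixels: a listed point, or the origin of a listed thing).
The state is a dict: "time_s": time; "joints": joint angles; "dq": joint speeds; "tau": joint torques, N m; "eef_pos": TCP position; "ee_rot": TCP orientation; "force": force on the tool from outside, world axes, zero at the start; "wrist_torque": the same for the moment, N m; "grip_width": opening from 0.0 (shut) to 1.0 (fully open).
Only numpy, scipy, OpenCV 4.12 (cv2) and the standard library are available. Lean on these libraries where they do the work, as an engineer would, in place of code of your own. Each camera call takes 0.05 s, during which the arm holds its last target.

### The job

Lock the small rotary table for the next cut: push its upright tab round with the fingertips until the slot in the disc's rim faces the lock bar, then push the bar by its lug into the slot until it is fully home, and move clear. Only push: do not grip the tab or the lug, do not lift the bar, and leave everything else on the bench where it is.

Things in the scene. Friction and masses are not known exactly. Their poses are not given: they have to be found in the camera images.
- rotary_table: fixed rotary table: grey square base 190 x 190 mm, 30 mm high, with the lock bar's guide on its -y side. Origin on the disc's vertical axis at bench level; z up; its +y is the direction in which the bar is pushed. The guide bed, 60 mm wide, reaches to y = -190 mm; the bar slides on it 42 mm above the bench, between two low rails (17 mm apart, tops at 52 mm)
- strap (a point): middle of the outer face of the grey strap that bridges the bar, 61 mm above the bench, at y = -106 mm in the table's frame. The strap is 41 mm wide, reaches in to y = -86 mm, and its top is 66 mm above the bench. Its outer face is the stop for the bar's lug
- disc (a joint): turn of the steel disc, rad, counter-clockwise from above, no end stops. At 0 or any whole turn (6.283) the slot faces the bar. Starts at 0.7 to 5.5; stays where left (friction 0.15 N m, 3 N at the tab). Disc 160 mm across, 16 mm thick, top 56 mm above the bench; in its middle a dark chuck 52 mm across with a brass blank reaching 86 mm above the bench
- slot (a point): middle of the one open slot in the disc's rim, at the level of the disc's top face, 70 mm from the axis. The slot is 20 mm wide, goes right through the disc and is 20 mm deep from the rim (from 80 to 60 mm radius)
- tab (a point): middle of the top edge of the upright steel tab on the disc, 54 mm from the axis, on the side opposite the slot. The tab is a plate standing radially: 24 mm long along the radius (from 42 to 66 mm), 10 mm thick across it, 36 mm high (from 56 to 92 mm above the bench). Push on its flat side
- lock_bar: loose steel bar, 14 mm wide, 12 mm high, 87 mm long, 0.2 to 0.4 kg, lying in the guide under the strap. Origin on its underside below the middle of its lug; +y along it to the disc. Tapered nose tip (6 mm wide) 47 mm ahead, tail 40 mm behind. Starts drawn back, origin at y = -147 to -137 mm in the table's frame; stays where left (friction 1 to 4 N); fully home at -111 mm, lug against the strap
- lug (a point): middle of the top edge of the bar's upright lug, above the bar's origin, 92 mm above the bench. The lug is a plate across the bar: 30 mm wide, 10 mm thick along the bar, from 54 to 92 mm above the bench. Push on its outer face, the one away from the disc. The bar goes in only if the slot is within about 5 mm of its line
- blank: bystander: steel blank, upright cylinder 32 mm across, 45 mm high, beside the guide; origin under its centre
- bush: bystander: brass bush, 40 mm across, 24 mm high, on the other side of the guide; origin under its centre
- chuck_key: bystander: T-handled chuck key lying flat, 72 x 90 x 18 mm; origin under its middle
- caliper: bystander: caliper lying flat, 200 mm long, 14 mm high; origin under its middle
- screwdriver: bystander: screwdriver lying flat; origin under its middle
- brush: bystander: bench brush lying flat; origin under its middle
- oil: bystander: upright plastic oil bottle, 52 mm across, 130 mm high; origin under its centre
Not all that is in view belongs to the job. What is shaped like the lock_bar but blue is not meant.

How it is judged:
By the outcome, as a careful person would: the job done as asked, in the order asked, and still so for the second after the job is handed in, with the robot touching nothing.
It also fails if it takes over 58 s, if anything falls off the work surface, if the arm or the gripper's body presses on something with over 40 N, if the wrist force passes 120 N, or if a joint passes its speed limit or range.

## Working session

There is one attempt and no reset: what is moved stays moved. The work goes in short steps, Python scripts to look and compute and a shell command to move; the robot and the scene stay as the last step left them, time stands still between calls to the robot, and variables do not carry over. Pictures are saved under pics/ and viewed, and the job is handed in when it is done.

```bash
mkdir -p pics
cat > h.py <<'E'
from rig import *
import numpy as np, cv2
def ray(cam,px):
    m=camera_model(cam);K=np.array([[m['fx'],0,m['cx']],[0,m['fy'],m['cy']],[0,0,1]])
    u=cv2.undistortPoints(np.array([[px]],float),K,np.array(m['dist_coeffs'],float))[0,0]
    T=np.array(m['cam_to_world']);d=T[:3,:3]@np.array([u[0],-u[1],-1]);return T[:3,3],d
def atz(cam,px,z):
    o,d=ray(cam,px);return o+d*(z-o[2])/d[2]
def proj(cam,P):
    m=camera_model(cam);K=np.array([[m['fx'],0,m['cx']],[0,m['fy'],m['cy']],[0,0,1]])
    T=np.linalg.inv(np.array(m['cam_to_world']));p=np.atleast_2d(P)@T[:3,:3].T+T[:3,3]
    p=p*[1,-1,-1]
    return cv2.projectPoints(p,np.zeros(3),np.zeros(3),K,np.array(m['dist_coeffs'],float))[0][:,0]
def save(n,img): cv2.imwrite('pics/'+n,cv2.cvtColor(img,cv2.COLOR_RGB2BGR))
E
python3 - <<'E'
from h import *
for c in('top','side'):
    p,d=capture(c);save(c+'0.png',p);np.save(c+'0d.npy',d);np.save(c+'0.npy',p)
    m=camera_model(c);print(c,np.round(m['cam_to_world'],2).tolist(),m['fx'])
    for t,z in(('strap',61),('slot',56),('tab',92),('lug',92),('lock_bar',42),('rotary_table',0)):
        print(t,[(np.round(r['centre']).tolist(),round(r['p'],2),np.round(atz(c,r['centre'],z)[:2]).tolist()) for r in pinpoint(c,t)[:3]])
s=sense();print(s['time_s'],s['eef_pos'],s['ee_rot'],s['force'])
E
```

```text
top [[-0.0, 0.98, -0.18, 314.85], [-1.0, -0.0, -0.01, 24.97], [-0.01, 0.18, 0.98, 1369.55], [0.0, 0.0, 0.0, 1.0]] 555.6668168318034
strap [([368.0, 235.0], 0.97, [561.0, -81.0])]
slot []
tab [([321.0, 225.0], 0.98, [581.0, 30.0])]
lug [([421.0, 302.0], 0.64, [400.0, -199.0]), ([377.0, 226.0], 0.59, [579.0, -101.0]), ([324.0, 224.0], 0.35, [583.0, 24.0])]
lock_bar [([420.0, 304.0], 0.66, [397.0, -205.0]), ([377.0, 229.0], 0.61, [580.0, -106.0]), ([481.0, 195.0], 0.42, [665.0, -365.0])]
rotary_table [([324.0, 254.0], 0.91, [525.0, 24.0]), ([257.0, 275.0], 0.28, [474.0, 189.0])]
side [[-0.99, 0.08, -0.08, 416.51], [-0.11, -0.55, 0.83, 1293.26], [0.02, 0.83, 0.56, 944.14], [0.0, 0.0, 0.0, 1.0]] 623.5553066626735
strap [([315.0, 224.0], 0.55, [562.0, -78.0])]
slot [([350.0, 249.0], 0.85, [464.0, 14.0])]
tab [([303.0, 235.0], 0.86, [579.0, 25.0]), ([336.0, 313.0], 0.33, [472.0, 305.0])]
lug [([376.0, 205.0], 0.71, [408.0, -149.0]), ([310.0, 208.0], 0.52, [580.0, -109.0])]
lock_bar [([309.0, 225.0], 0.65, [581.0, -99.0]), ([375.0, 223.0], 0.54, [406.0, -138.0])]
rotary_table [([322.0, 270.0], 0.92, [529.0, 40.0])]
0.7 [174.97695426 494.9767981  231.28825199] [-5.81235699e-06  1.69070592e-01  9.85603944e-01 -8.38618867e-06] [ 1.09754797 -0.18910589 -0.56768334]
```

Run:
```python
from h import *
p=np.load('top0.npy');save('topc.png',cv2.resize(p[150:330,240:480],(800,600),interpolation=cv2.INTER_CUBIC))
p=np.load('side0.npy');save('sidec.png',cv2.resize(p[150:330,230:470],(800,600),interpolation=cv2.INTER_CUBIC))
```

```text
(no output)
```

View pics/top0.png

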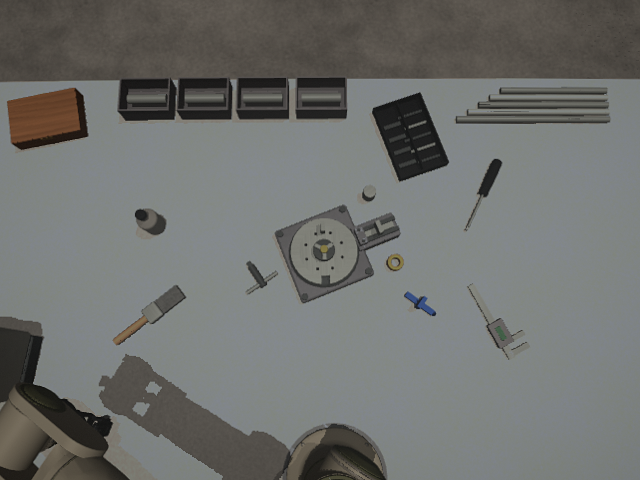

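View pics/side0.png

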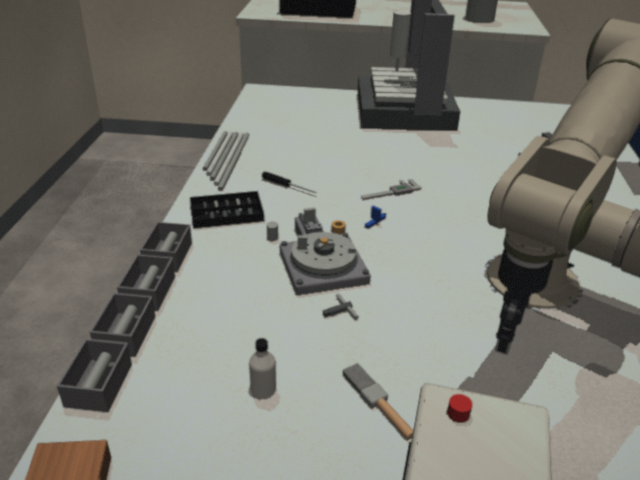

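```bash
ls -la pics
```

```text
total 1540
drwxr-xr-x 2 agent agent   4096 Dec  6 09:52 .
drwxr-xr-x 3 agent agent   4096 Dec  6 09:52 ..
-rw-r--r-- 1 agent agent 406774 Dec  6 09:52 side0.png
-rw-r--r-- 1 agent agent 390707 Dec  6 09:52 sidec.png
-rw-r--r-- 1 agent agent 349842 Dec  6 09:52 top0.png
-rw-r--r-- 1 agent agent 410027 Dec  6 09:52 topc.png
```

View pics/topc.png

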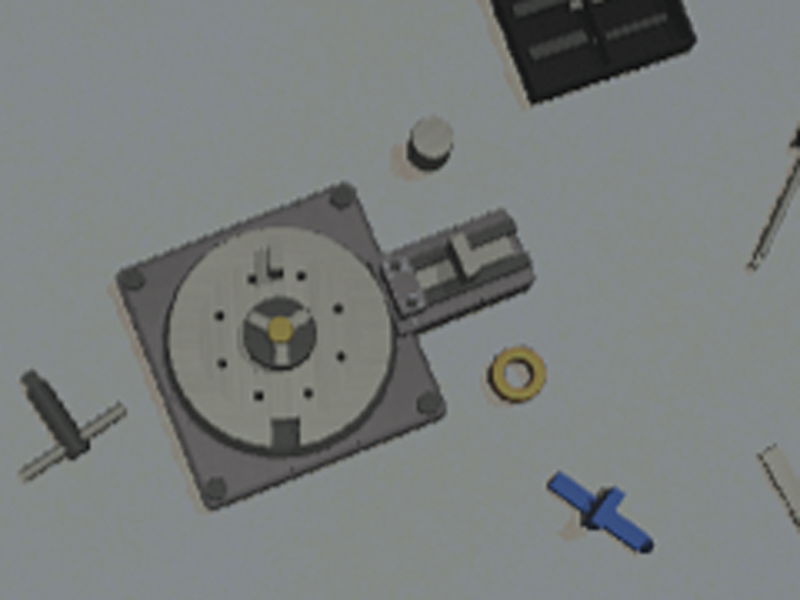

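View pics/sidec.png

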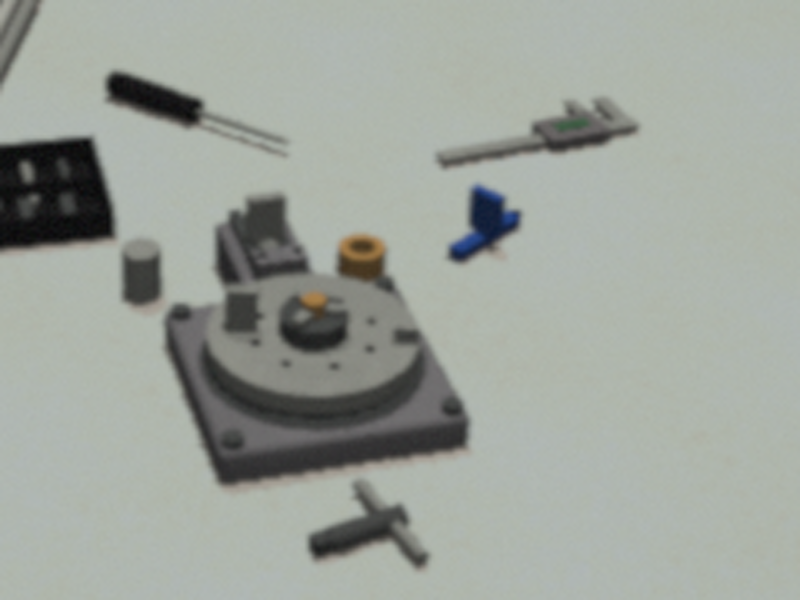

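The grey bar in the guide has its lug at about (377,226) in the top view. The blue one at (421,303) is the decoy. The slot is at about (325,280), the tab at (321,226), and the disc axis at about (324,250). Next I fit the table pose.

Run:
```python
from h import *
c=lambda x,y:(240+x*240/800-.35,150+y*180/600-.35)
A=lambda x,y,z:atz('top',c(x,y),z)[:2]
print('brass',A(281,328,86))
# disc edge pts
pts=np.array([A(*q,56) for q in((281,226),(167,338),(394,330),(222,245),(340,247),(200,413),(365,405))])
from scipy.optimize import least_squares
r=least_squares(lambda v:np.hypot(*(pts-v[:2]).T)-v[2],[560,25,80]);print('disc',r.x,r.fun)
co=[A(350,183,30),A(117,272,30),A(207,509,30),A(446,412,30)];print('corners',co,np.mean(co,0))
bolts=[A(341,195,36),A(131,279,36),A(215,489,36),A(429,402,36)];print('bolts',bolts,np.mean(bolts,0))
b=np.array(co);
for i,j in((1,0),(2,3)):
  v=b[j]-b[i];print(np.hypot(*v),np.degrees(np.arctan2(*v[::-1])))
for i,j in((1,2),(0,3)):
  v=b[j]-b[i];print(np.hypot(*v),np.degrees(np.arctan2(*v[::-1])))
print('guide far edge mid',A((501+533)/2,(209+268)/2,42),'slot',A(285,433,56),'tab',A(267,260,92))
# depth-based
d=np.load('top0d.npy');m=camera_model('top');T=np.array(m['cam_to_world'])
K=np.array([[m['fx'],0,m['cx']],[0,m['fy'],m['cy']],[0,0,1]])
vv,uu=np.mgrid[180:310,260:420];u=cv2.undistortPoints(np.stack([uu.ravel(),vv.ravel()],1).astype(float)[:,None],K,np.array(m['dist_coeffs']))[:,0]
z=d[180:310,260:420].ravel();P=np.c_[u[:,0]*z,-u[:,1]*z,-z]@T[:3,:3].T+T[:3,3]
P=P[z>0];np.save('P.npy',P)
q=P[(P[:,2]>52)&(P[:,2]<60)&(np.hypot(P[:,0]-r.x[0],P[:,1]-r.x[1])<95)];print('disc cloud',len(q),q.mean(0))
for lo,hi in((80,96),):
  q=P[(P[:,2]>lo)&(P[:,2]<hi)];print(np.round(q).tolist())
q=P[(P[:,2]>36)&(P[:,2]<60)&(np.hypot(P[:,0]-r.x[0],P[:,1]-r.x[1])>100)]
```

```text
brass [526.71676823  23.30679331]
disc [525.8420902   24.12021546  79.93452472] [ 0.92888433  1.14192216  2.18064744 -1.09076309 -1.45090359 -0.33726494
 -1.37252232]
corners [array([645.01885679, -28.38145739]), array([578.15991209, 144.06040589]), array([403.86702426,  76.98202266]), array([473.74466867, -96.49025265])] [525.19761545  24.04267963]
bolts [array([634.44640645, -21.40406016]), array([571.71429757, 133.17834128]), array([417.79133183,  71.04901181]), array([480.34883345, -83.77189357])] [526.07521732  24.76284984]
184.94949228770682 -68.8077538349943
187.01742029200045 -68.05956810402117
186.75524154933788 -158.95027424071594
184.3194387681818 -158.31429152793004
guide far edge mid [ 599.89813103 -149.76974269] slot [455.93619455  20.65373608] tab [574.24485284  33.01515384]
disc cloud 2563 [526.0612112   24.07938339  55.88945753]
[[593.0, 30.0, 90.0], [593.0, 28.0, 90.0], [593.0, 25.0, 89.0], [593.0, -99.0, 89.0], [593.0, -102.0, 89.0], [593.0, -104.0, 89.0], [590.0, 32.0, 93.0], [591.0, 30.0, 89.0], [590.0, 28.0, 93.0], [590.0, 25.0, 91.0], [590.0, -97.0, 89.0], [589
[... 3216 characters left out ...]
0, 89.0], [524.0, 26.0, 86.0], [525.0, 23.0, 86.0], [525.0, 21.0, 83.0], [525.0, 19.0, 85.0], [525.0, 16.0, 85.0], [523.0, 33.0, 80.0], [523.0, 30.0, 82.0], [522.0, 28.0, 84.0], [522.0, 26.0, 88.0], [522.0, 23.0, 88.0], [522.0, 21.0, 89.0], [522.0, 19.0, 86.0], [523.0, 4.0, 81.0], [520.0, 30.0, 82.0], [520.0, 28.0, 87.0], [520.0, 26.0, 85.0], [520.0, 23.0, 85.0], [520.0, 21.0, 87.0], [520.0, 19.0, 84.0], [517.0, 26.0, 85.0], [518.0, 23.0, 83.0], [516.0, 28.0, 83.0], [516.0, 4.0, 80.0], [513.0, 28.0, 81.0], [513.0, 26.0, 84.0], [511.0, 23.0, 80.0], [511.0, 21.0, 82.0], [509.0, 28.0, 81.0], [509.0, 23.0, 82.0], [509.0, 21.0, 82.0], [506.0, 26.0, 84.0], [506.0, 23.0, 82.0], [506.0, 21.0, 84.0]]
```

Axis at about (526,24) and bar push direction at about 111.5°. The tab sits at about 3.3° and has to go to 111.5°, about 108° counter-clockwise. The lug is at table y≈-139. I'll move above a spot just clockwise of the tab with the fingers shut.

```bash
python3 -m crank '{"dp":[[2,-2.5,0],[2,-2.5,0],[2,-2.5,0],[2,-2.5,0],[2,-2.5,0],[2,-2.5,0],[2,-2.5,0],[2,-2.5,0],[2,-2.5,0],[2,-2.5,0]],"delta_rot":[[0,0,-3.4],[0,0,-3.4],[0,0,-3.4],[0,0,-3.4],[0,0,-3.4],[0,0,-3.4],[0,0,-3.4],[0,0,-3.4],[0,0,-3.4],[0,0,-3.4]],"claw":[255,255,255,255,255,255,255,255,255,255]}'
python3 -m crank '{"dp":[[2,-2.5,-0.5],[2,-2.5,-0.5],[2,-2.5,-0.5],[2,-2.5,-0.5],[2,-2.5,-0.5],[2,-2.5,-0.5],[2,-2.5,-0.5],[2,-2.5,-0.5],[2,-2.5,-0.5],[2,-2.5,-0.5]],"delta_rot":[[0,0,-3.4],[0,0,-3.4],[0,0,-3.4],[0,0,-3.4],[0,0,-3.4],[0,0,-3.4],[0,0,-3.4],[0,0,-3.4],[0,0,-3.4],[0,0,-3]],"claw":[255,255,255,255,255,255,255,255,255,255]}'
python3 - <<'E'
from h import *
s=sense();q=s['ee_rot'];print(s['time_s'],s['eef_pos'],q,'yaw',np.degrees(2*np.arctan2(q[2],q[1])),s['force'],s['grip_width'],s['joints'])
p,d=capture('side');save('s1.png',cv2.resize(p[120:330,200:480],(800,600),interpolation=cv2.INTER_CUBIC))
E
```

```text
time_s: 1.7
eef_pos: [375.7, 243.9, 231.4]
ee_rot: [0.0, 0.451, 0.893, 0.0]
force: [0.7, 0.5, -0.3]
grip_width: 0.005
time_s: 2.7
eef_pos: [575.7, -6.1, 181.0]
ee_rot: [-0.0, 0.69, 0.724, 0.0]
force: [-0.0, 0.7, 0.2]
grip_width: -0.004
2.7 [575.72018834  -6.14562498 181.04462669] [-7.65527910e-06  6.89690278e-01  7.24104494e-01  3.73154553e-05] yaw 92.78880646988688 [-0.01739184  0.73525269  0.17381485] -0.0035360826783055474 [-2.14102591e-01  4.64815905e-01  1.41294977e+00  7.52229003e-05
  1.26380125e+00 -2.62799178e-01]
```

View pics/s1.png

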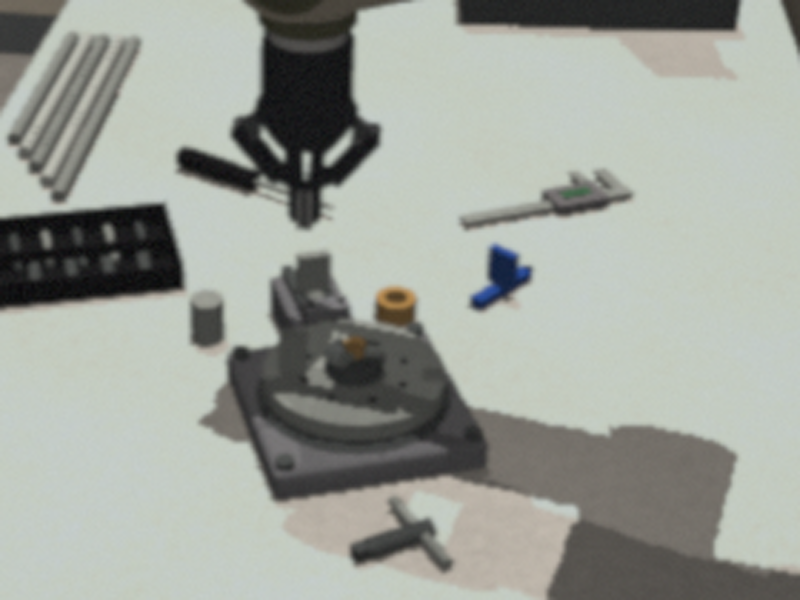

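```bash
python3 -m crank '{"dp":[[0.3,0,-2.5],[0.3,0,-2.5],[0,0,-2.5],[0,0,-2],[0,0,-2],[0,0,0]],"delta_rot":[[0,0,0.5],[0,0,0],[0,0,0],[0,0,0],[0,0,0],[0,0,0]],"claw":[255,255,255,255,255,255]}'
python3 - <<'E'
from h import *
s=sense();q=s['ee_rot'];print(s['eef_pos'],'yaw',np.degrees(2*np.arctan2(q[2],q[1])))
C=np.array([526,24.]);f=lambda a:C+54*np.array([np.cos(a),np.sin(a)])-16*np.array([-np.sin(a),np.cos(a)])
p=s['eef_pos'][:2]
for a in list(np.arange(3.3,112,6)):
    n=f(np.radians(a));print(round(a,1),np.round(n,1),np.round((n-p)/10,2));p=n
p,d=capture('side');save('s2.png',cv2.resize(p[150:330,230:470],(800,600),interpolation=cv2.INTER_CUBIC))
E
```

```text
time_s: 3.35
eef_pos: [579.6, -4.7, 63.9]
ee_rot: [-0.002, 0.686, 0.728, -0.001]
force: [-0.3, 0.9, 0.6]
grip_width: -0.0
[579.58995704  -4.73963143  63.91498963] yaw 93.43049693283533
3.3 [580.8  11.1] [0.12 1.59]
9.3 [581.9  16.9] [0.1  0.58]
15.3 [582.3  22.8] [0.04 0.59]
21.3 [582.1  28.7] [-0.02  0.59]
27.3 [581.3  34.5] [-0.08  0.58]
33.3 [579.9  40.3] [-0.14  0.57]
39.3 [577.9  45.8] [-0.2   0.55]
45.3 [575.4  51.1] [-0.26  0.53]
51.3 [572.2  56.1] [-0.31  0.5 ]
57.3 [568.6  60.8] [-0.36  0.47]
63.3 [564.6  65.1] [-0.41  0.43]
69.3 [560.1  68.9] [-0.45  0.38]
75.3 [555.2  72.2] [-0.49  0.33]
81.3 [550.  75.] [-0.52  0.28]
87.3 [544.5  77.2] [-0.55  0.22]
93.3 [538.9  78.8] [-0.57  0.16]
99.3 [533.1  79.9] [-0.58  0.1 ]
105.3 [527.2  80.3] [-0.59  0.04]
111.3 [521.3  80.1] [-0.59 -0.02]
```

View pics/s2.png

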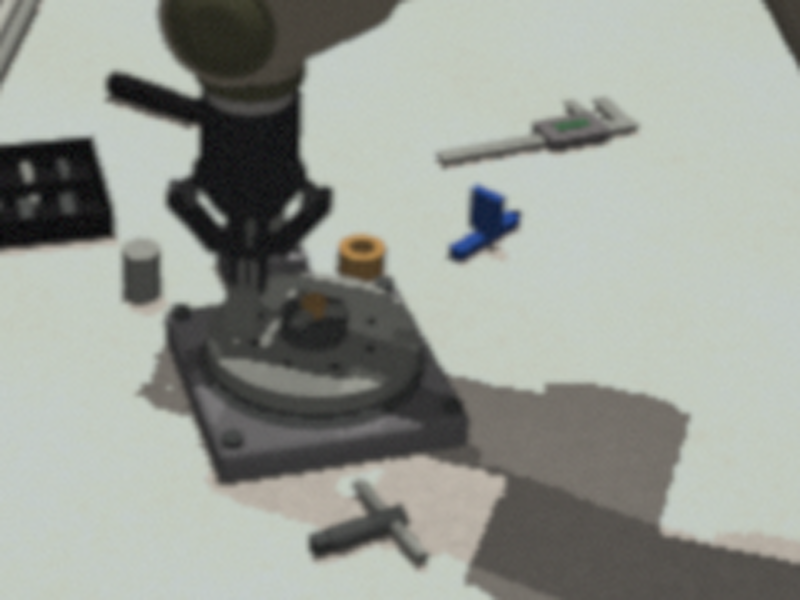

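The fingers are beyond the tab, on its clockwise side, and clear of the chuck. Starting the arc push.

```bash
python3 -m crank '{"dp":[[0.1,0.8,0.2],[0.1,0.8,0],[0.1,0.6,0],[0,0.6,0],[0,0.6,0],[-0.1,0.6,0],[-0.1,0.6,0],[-0.2,0.5,0]],"delta_rot":[[0,0,0],[0,0,0],[0,0,6],[0,0,6],[0,0,6],[0,0,6],[0,0,6],[0,0,6]],"claw":[255,255,255,255,255,255,255,255]}'
python3 - <<'E'
from h import *
s=sense();q=s['ee_rot'];print(s['eef_pos'],'yaw',np.degrees(2*np.arctan2(q[2],q[1])))
p,d=capture('top');save('t3.png',cv2.resize(p[150:330,240:480],(800,600),interpolation=cv2.INTER_CUBIC))
for r in pinpoint('top','slot')[:2]+pinpoint('top','tab')[:2]: print(r)
E
```

```text
time_s: 4.2
eef_pos: [581.1, 46.4, 69.7]
ee_rot: [0.002, 0.425, 0.905, 0.0]
force: [2.3, -1.6, -0.5]
grip_width: -0.001
[581.06658379  46.42345411  69.71769026] yaw 129.70641813276256
{'centre': [342.6, 272.7], 'p': 0.89}
{'centre': [259.2, 275.2], 'p': 0.35}
```

View pics/t3.png

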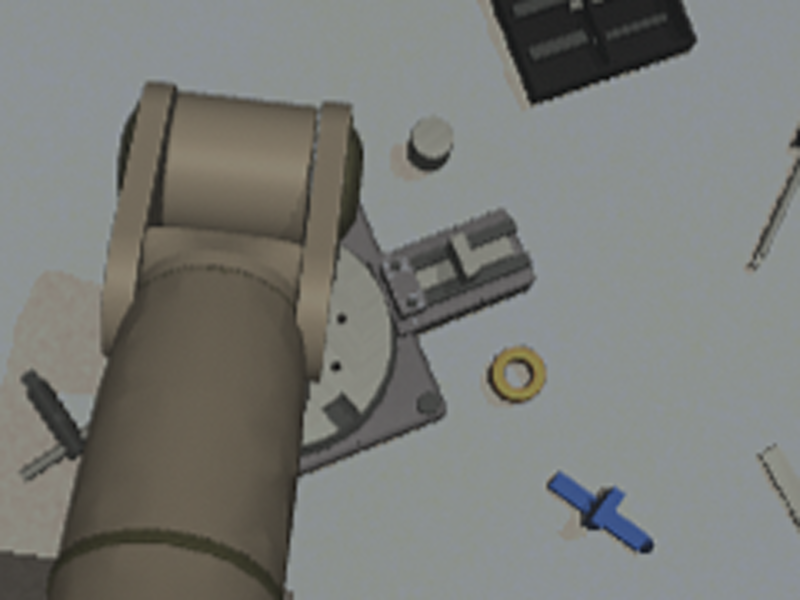

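```bash
python3 -m crank '{"dp":[[-0.4,0.5,-0.2],[-0.4,0.5,0],[-0.4,0.5,0],[-0.4,0.4,0],[-0.5,0.4,0],[-0.5,0.3,0],[-0.5,0.3,0],[-0.5,0.2,0]],"delta_rot":[[0,0,6],[0,0,6],[0,0,6],[0,0,6],[0,0,6],[0,0,6],[0,0,6],[0,0,6]],"claw":[255,255,255,255,255,255,255,255]}'
python3 - <<'E'
from h import *
s=sense();q=s['ee_rot'];print(s['eef_pos'],'yaw',np.degrees(2*np.arctan2(q[2],q[1])))
p,d=capture('top');save('t4.png',cv2.resize(p[150:330,240:480],(800,600),interpolation=cv2.INTER_CUBIC))
for c in [(342.6,272.7)]+[r['centre'] for r in pinpoint('top','slot')[:2]]:
  v=atz('top',c,56)[:2]-[526,24];print(c,np.hypot(*v),np.degrees(np.arctan2(v[1],v[0])))
E
```

```text
time_s: 5.15
eef_pos: [545.1, 77.1, 67.2]
ee_rot: [0.002, 0.022, 1.0, -0.0]
force: [5.4, -1.0, 0.1]
grip_width: -0.0
[545.06168415  77.07090962  67.18976551] yaw 177.50328299892837
(342.6, 272.7) 70.07733966635413 -140.1858071117998
[352.1, 250.6] 68.07446865507869 -90.59593015258696
```

View pics/t4.png

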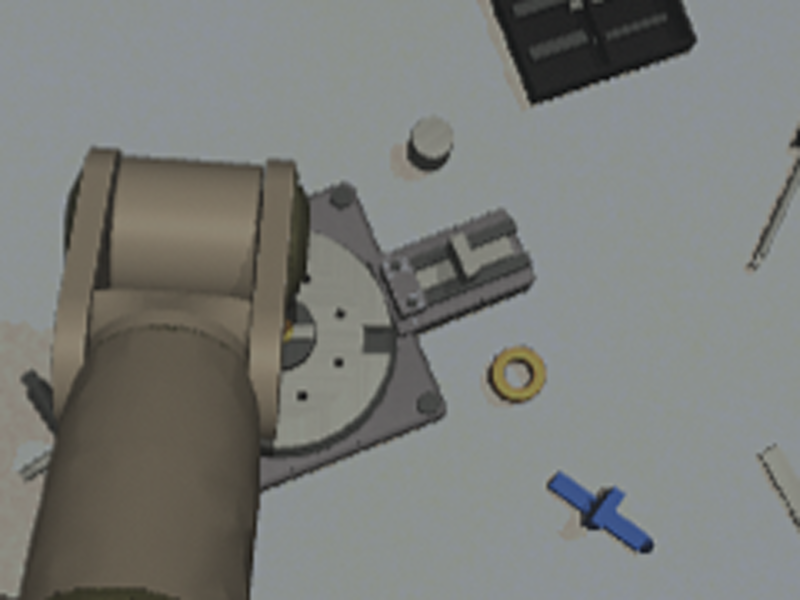

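```bash
python3 -m crank '{"dp":[[-0.6,0.2,0],[-0.6,0.1,0],[-0.5,0,0],[0,0,0]],"delta_rot":[[0,0,6],[0,0,6],[0,0,6],[0,0,0]],"claw":[255,255,255,255]}'
cat > ang.py <<'E'
from h import *
import sys
s=sense();q=s['ee_rot'];print(s['time_s'],s['eef_pos'],'yaw',np.degrees(2*np.arctan2(q[2],q[1])))
p,d=capture('top');save(sys.argv[1],cv2.resize(p[200:290,290:410],(800,600),interpolation=cv2.INTER_CUBIC))
for c in [r['centre'] for r in pinpoint('top','slot')[:2]]:
  v=atz('top',c,56)[:2]-[526,24];print(c,np.hypot(*v),np.degrees(np.arctan2(v[1],v[0])))
for t,z in(('tab',92),):
 for c in [r['centre'] for r in pinpoint('top',t)[:2]]:
  v=atz('top',c,z)[:2]-[526,24];print(t,c,np.hypot(*v),np.degrees(np.arctan2(v[1],v[0])))
E
python3 ang.py t5.png
```

```text
time_s: 5.65
eef_pos: [527.0, 80.1, 66.6]
ee_rot: [0.0, -0.133, 0.991, 0.0]
force: [0.6, 0.4, 0.0]
grip_width: -0.005
5.65 [527.00114833  80.06162676  66.61483376] yaw 195.25306389991604
[351.2, 240.8] 70.11656686149657 -70.74850848145937
[483.1, 195.0] 412.0878182897746 -70.79045601231924
tab [394.1, 264.0] 167.51795780171204 -103.18037250832218
```

View pics/t5.png

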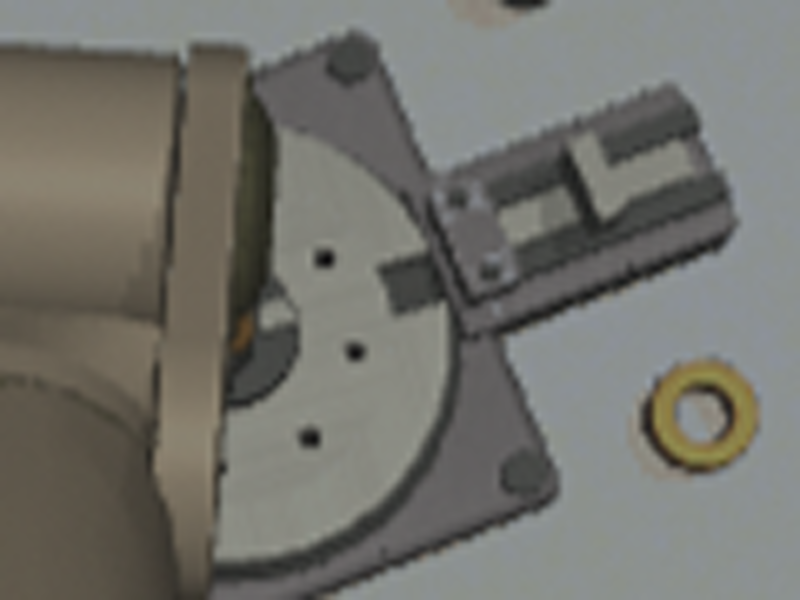

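Run:
```python
from h import *
c=lambda x,y:(290+x*120/800-.43,200+y*90/600-.43)
def A(n,x,y,z):
  v=atz('top',c(x,y),z)[:2]-[526,24];print(n,np.round(v,1),round(np.hypot(*v),1),round(np.degrees(np.arctan2(v[1],v[0])),2))
A('slot inner',388,293,56);A('corner',378,270,56);A('corner',398,316,56)
A('strap bolts mid',(458+490)/2,(198+270)/2,66)
A('bar near lug',540,218,54);A('bar tail',688,158,54)
A('lug top mid',596,179,92)
A('guide end', (680+735)/2,(90+210)/2,52)
A('bolt1',350,62,36);A('bolt2',524,474,36)
A('rail end gap',710,147,52)
r=pinpoint('top','strap');print([ (x['centre'],x['p'],atz('top',x['centre'],61)[:2]-[526,24]) for x in r[:1]])
r=pinpoint('top','lug');print([ (x['centre'],x['p'],atz('top',x['centre'],92)[:2]-[526,24]) for x in r[:3]])
r=pinpoint('top','lock_bar');print([ (x['centre'],x['p'],atz('top',x['centre'],42)[:2]-[526,24]) for x in r[:3]])
```

```text
slot inner [ 16.5 -57.9] 60.2 -74.08
corner [ 24.9 -54.4] 59.8 -65.37
corner [  8.1 -61.4] 61.9 -82.47
strap bolts mid [ 36.1 -88.5] 95.5 -67.78
bar near lug [  44.2 -113.2] 121.6 -68.67
bar tail [  66.2 -167.3] 179.9 -68.4
lug top mid [  50.8 -129.9] 139.4 -68.65
guide end [  69.6 -174.7] 188.0 -68.28
bolt1 [106.6 -45.7] 116.0 -23.19
bolt2 [ -46.7 -107.3] 117.0 -113.5
rail end gap [  70.7 -175.6] 189.3 -68.07
[([378.8, 232.1], 0.72, array([  43.21929408, -132.34841377]))]
[([420.3, 302.4], 0.86, array([-127.04487655, -220.92285361])), ([377.5, 225.0], 0.67, array([  54.16999441, -126.4893799 ])), ([352.6, 240.9], 0.45, array([ 16.45117003, -67.61946542]))]
[([376.1, 231.0], 0.64, array([  49.65871949, -127.77187022])), ([417.3, 302.3], 0.6, array([-123.49320714, -222.47359962])), ([368.2, 195.3], 0.31, array([ 139.28521187, -110.10559198]))]
```

```bash
python3 -m crank '{"dp":[[-0.2,0,0],[-0.2,0,0],[0,0,0]],"delta_rot":[[0,0,2],[0,0,2],[0,0,0]],"claw":[255,255,255]}'
python3 ang.py t6.png
```

```text
time_s: 6.25
eef_pos: [523.3, 80.0, 66.3]
ee_rot: [0.0, -0.168, 0.986, -0.0]
force: [1.8, -0.0, -2.0]
grip_width: 0.001
6.25 [523.26062734  79.95165737  66.28642359] yaw 199.37583325487486
[351.0, 237.9] 72.3967117598773 -65.34763546172465
tab [488.5, 321.4] 412.1405806749622 -114.47718713131563
```

View pics/t6.png

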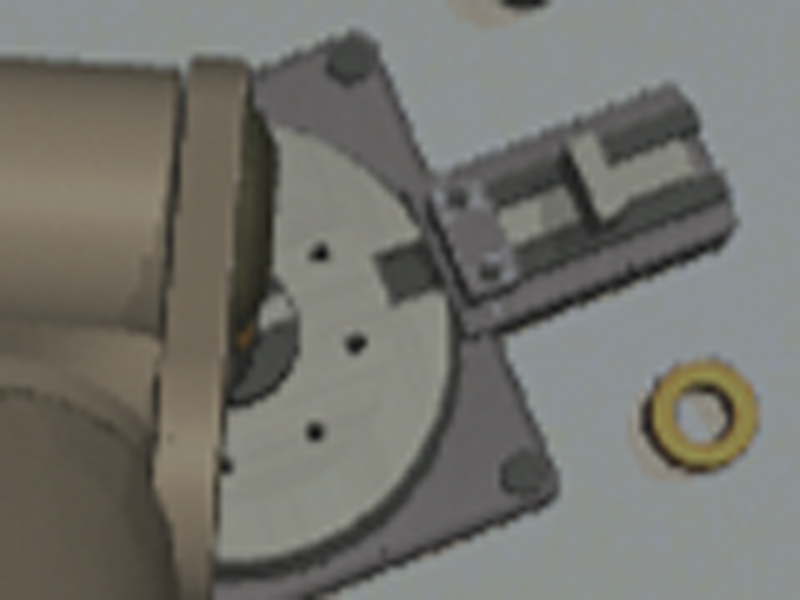

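```bash
python3 -m crank '{"dp":[[0.8,0.3,0],[0.8,0.3,0],[0,0,3],[0,0,3],[0,0,4],[1,-3,1],[1,-4,0],[1,-4,0],[1,-4,0],[1,-4,0]],"delta_rot":[[0,0,0],[0,0,0],[0,0,0],[0,0,0],[0,0,0],[0,0,0],[0,0,0],[0,0,0],[0,0,0],[0,0,0]],"claw":[255,255,255,255,255,255,255,255,255,255]}'
python3 -m crank '{"dp":[[0,-1,0],[0,0,0]],"delta_rot":[[0,0,1],[0,0,1]],"claw":[255,255]}'
python3 ang.py t7.png
```

```text
time_s: 7.4
eef_pos: [589.6, -105.5, 176.3]
ee_rot: [-0.0, -0.169, 0.986, 0.0]
force: [0.5, 0.8, 0.6]
grip_width: 0.005
time_s: 7.6
eef_pos: [589.3, -115.5, 175.8]
ee_rot: [-0.0, -0.185, 0.983, 0.0]
force: [-1.1, -0.2, 0.1]
grip_width: -0.005
7.6 [ 589.27282742 -115.48343252  175.8497463 ] yaw 201.3353261582774
[351.1, 239.0] 71.51051440022236 -67.37441150329992
tab [302.0, 258.6] 56.22619248922158 116.36268950038993
```

View pics/t7.png

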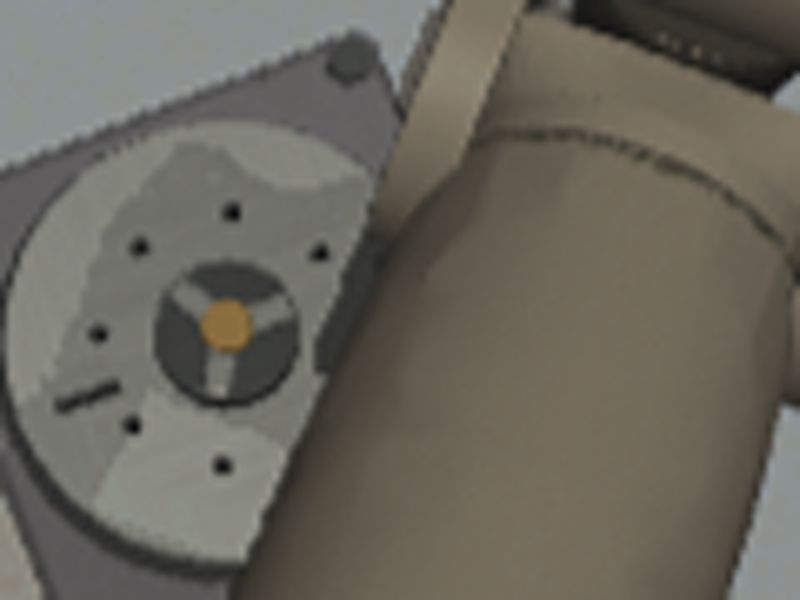

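Run:
```python
from h import *
from scipy.optimize import least_squares
c=lambda x,y:(290+x*120/800-.43,200+y*90/600-.43)
H={'t6':[(319,253),(356,343),(316,432)],'t7':[(231,212),(319,253),(139,247),(98,334),(133,426),(222,466)]}
P=np.array([atz('top',c(*h),56)[:2] for h in H['t7']+H['t6'][1:]])
def f(v):
    a=np.arctan2(P[:,1]-v[1],P[:,0]-v[0]);k=np.round((a-v[3])/(np.pi/4))
    b=v[3]+k*np.pi/4;return (P-np.c_[v[0]+v[2]*np.cos(b),v[1]+v[2]*np.sin(b)]).ravel()
a0=np.arctan2(P[0,1]-24,P[0,0]-526)
r=least_squares(f,[526,24,50,a0]);x=r.x;print(x[:3],np.round(r.fun,1));h=np.degrees(x[3])
print('tab cand',[round((h+22.5+45*k+180)%360-180,1) for k in range(8)],'slot',[round((h+22.5+45*k)%360-360,1) for k in range(8)])
# initial frame check
c2=lambda x,y:(240+x*.3-.35,150+y*.3-.35)
P=np.array([atz('top',c2(*q),56)[:2] for q in[(252,280),(301,275),(338,308),(341,356),(308,393),(259,396),(222,363),(220,316)]])
r=least_squares(f,[526,24,50,np.arctan2(P[0,1]-24,P[0,0]-526)]);print(r.x[:3],np.degrees(r.x[3])%45-22.5,np.round(r.fun,1))
p,d=capture('side');save('s7.png',cv2.resize(p[170:320,250:450],(800,600),interpolation=cv2.INTER_CUBIC))
```

```text
[526.01490933  24.17171331  46.17744961] [ 0.2 -0.1 -0.3  0.4 -0.2  0.1  0.2  0.1 -0.  -0.2  0.2  0.2 -0.1 -0.2
 -0.1 -0.3]
tab cand [np.float64(20.5), np.float64(65.5), np.float64(110.5), np.float64(155.5), np.float64(-159.5), np.float64(-114.5), np.float64(-69.5), np.float64(-24.5)] slot [np.float64(-339.5), np.float64(-294.5), np.float64(-249.5), np.float64(-204.5), np.float64(-159.5), np.float64(-114.5), np.float64(-69.5), np.float64(-24.5)]
[526.07710594  23.91821647  46.07152122] 3.40760522454158 [-0.7  0.1  0.8 -0.1 -0.1 -0.3  0.2 -0.  -0.1  0.3 -0.   0.1  0.4  0.3
 -0.6 -0.3]
```

View pics/s7.png

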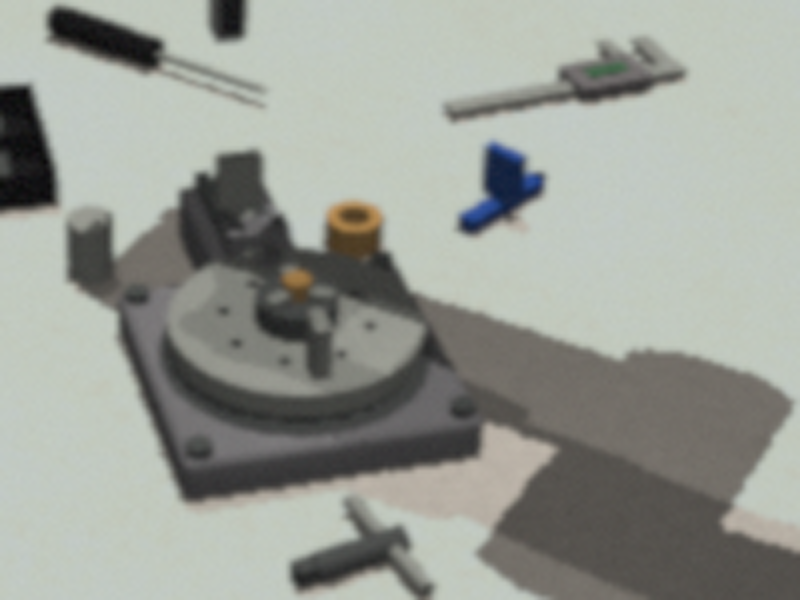

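The hole-ring fit puts the slot at -69.5° against the guide line at -68.4°. That is about 1.3 mm off at the slot and well inside 5 mm. Now I turn the gripper so its linkage stays off the lug, and go down behind the lug.

```bash
python3 -m crank '{"dp":[[0,-0.2,0],[0,-0.2,0],[0,-0.2,0],[0,-0.2,0],[0,-0.2,0],[0,-0.2,0],[0,-0.2,0],[0,-0.2,0],[0,-0.2,0],[0,0,0]],"delta_rot":[[0,0,-8],[0,0,-8],[0,0,-8],[0,0,-8],[0,0,-8],[0,0,-8],[0,0,-8],[0,0,-8],[0,0,-8],[0,0,-8]],"claw":[255,255,255,255,255,255,255,255,255,255]}'
python3 -m crank '{"dp":[[0,0,-1],[0,0,-2],[0,0,-2],[0,0,0],[0,0,0]],"delta_rot":[[0,0,-8],[0,0,-2],[0,0,0],[0,0,0],[0,0,0]],"claw":[255,255,255,255,255]}'
python3 - <<'E'
from h import *
s=sense();q=s['ee_rot'];p=s['eef_pos'];print(p,'yaw',np.degrees(2*np.arctan2(q[2],q[1])))
u=np.array([np.cos(np.radians(-68.4)),np.sin(np.radians(-68.4))]);v=p[:2]-[526,24]
print('along',v@u,'across',v@[-u[1],u[0]])
I,d=capture('side');save('s8.png',cv2.resize(I[130:310,230:470],(800,600),interpolation=cv2.INTER_CUBIC))
E
```

```text
time_s: 8.8
eef_pos: [589.1, -131.0, 176.5]
ee_rot: [0.0, 0.491, 0.871, 0.0]
force: [-0.2, -0.3, 0.3]
grip_width: 0.002
time_s: 9.3
eef_pos: [589.3, -131.4, 127.0]
ee_rot: [0.0, 0.563, 0.826, 0.0]
force: [0.4, -0.7, 0.3]
grip_width: -0.001
[ 589.26967682 -131.37662011  127.00228763] yaw 111.48133001668953
along 167.75664930904523 across 1.6287090050074369
```

View pics/s8.png

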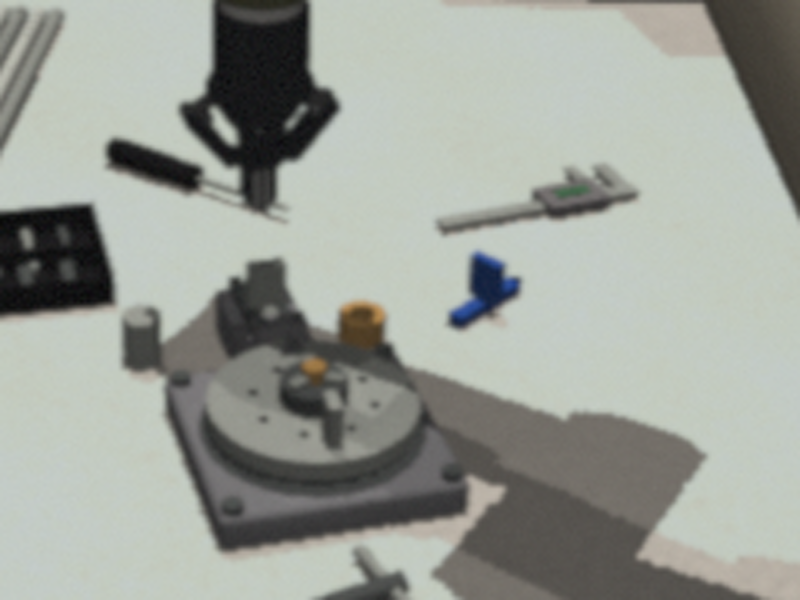

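```bash
python3 -m crank '{"dp":[[-0.1,-0.3,-1.7],[0,0,-2],[0,0,-2],[0,0,0],[0,0,0]],"delta_rot":[[0,0,0],[0,0,0],[0,0,0],[0,0,0],[0,0,0]],"claw":[255,255,255,255,255]}'
python3 -m crank '{"dp":[[-0.2,0.5,0],[-0.2,0.5,0],[-0.2,0.5,0],[-0.1,0.3,0],[-0.1,0.3,0],[-0.1,0.3,0],[0,0,0]],"delta_rot":[[0,0,0],[0,0,0],[0,0,0],[0,0,0],[0,0,0],[0,0,0],[0,0,0]],"claw":[255,255,255,255,255,255,255]}'
cat > al.py <<'E'
from h import *
import sys
s=sense();q=s['ee_rot'];p=s['eef_pos'];print(s['time_s'],p,s['force'])
u=np.array([np.cos(np.radians(-68.4)),np.sin(np.radians(-68.4))]);v=p[:2]-[526,24]
print('along',v@u,'across',v@[-u[1],u[0]],'F along',np.array(s['force'][:2])@u)
I,d=capture('side');save('s'+sys.argv[1],cv2.resize(I[170:290,250:410],(800,600),interpolation=cv2.INTER_CUBIC))
I,d=capture('top');save('t'+sys.argv[1],cv2.resize(I[180:300,270:430],(800,600),interpolation=cv2.INTER_CUBIC))
E
python3 al.py 9.png
```

```text
time_s: 9.85
eef_pos: [588.6, -135.1, 70.7]
ee_rot: [0.001, 0.563, 0.826, 0.0]
force: [-0.5, -0.4, 0.6]
grip_width: 0.005
time_s: 10.55
eef_pos: [578.9, -110.6, 69.3]
ee_rot: [-0.0, 0.563, 0.826, 0.0]
force: [0.7, -0.9, -0.2]
grip_width: -0.001
10.55 [ 578.90143716 -110.59377927   69.32310628] [ 0.6574904  -0.8846512  -0.22391425]
along 144.61644900580106 across -0.3607624441921047 F along 1.0645662399029794
```

View pics/s9.png

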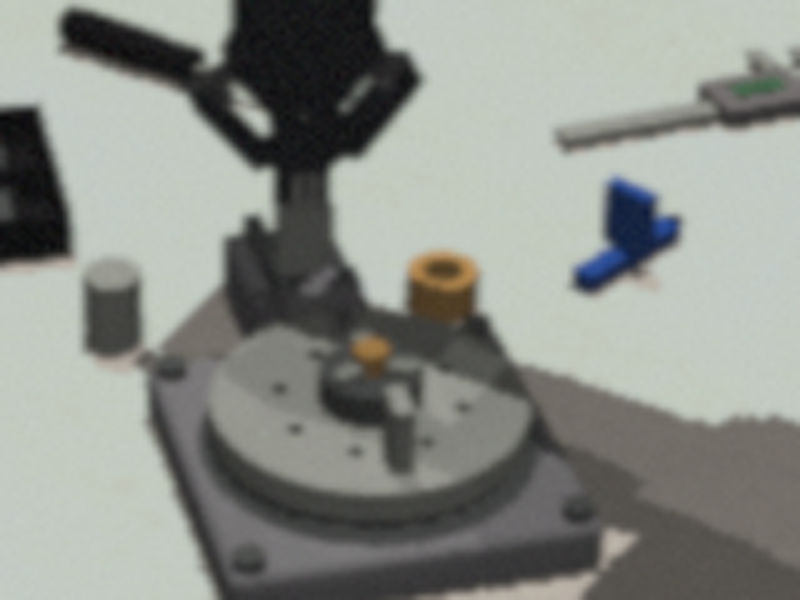

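```bash
python3 -m crank '{"dp":[[-0.1,0.3,0],[-0.1,0.3,0],[-0.1,0.2,0],[-0.1,0.2,0],[0,0,0]],"delta_rot":[[0,0,0],[0,0,0],[0,0,0],[0,0,0],[0,0,0]],"claw":[255,255,255,255,255]}'
python3 al.py 10.png
python3 -m crank '{"dp":[[-0.1,0.2,0],[-0.1,0.2,0],[0,0,0]],"delta_rot":[[0,0,0],[0,0,0],[0,0,0]],"claw":[255,255,255]}'
python3 al.py 11.png
```

```text
time_s: 11.15
eef_pos: [574.7, -100.5, 69.1]
ee_rot: [-0.0, 0.563, 0.826, 0.0]
force: [0.3, 0.5, -0.9]
grip_width: 0.005
11.15 [ 574.68133043 -100.49110659   69.14051938] [ 0.30395567  0.48581723 -0.8852078 ]
along 133.66969660267134 across -0.5654765915754325 F along -0.33980788709307863
time_s: 11.55
eef_pos: [572.9, -96.8, 69.3]
ee_rot: [0.0, 0.563, 0.826, 0.0]
force: [0.3, 0.1, -0.2]
grip_width: -0.004
11.55 [572.92235445 -96.81503323  69.34415891] [ 0.33896178  0.05635131 -0.21546964]
along 129.60424777620443 across -0.8476782363179538 F along 0.07238602892998172
```

View pics/s11.png

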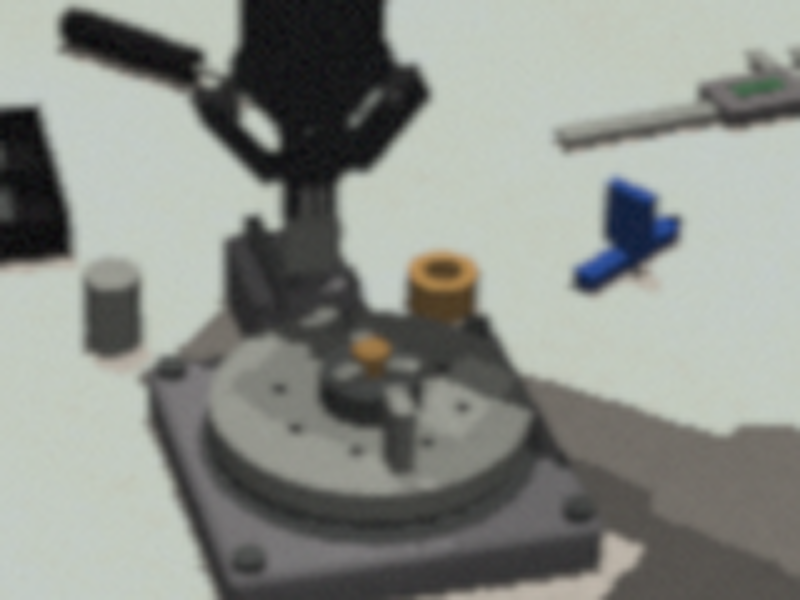

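View pics/t11.png

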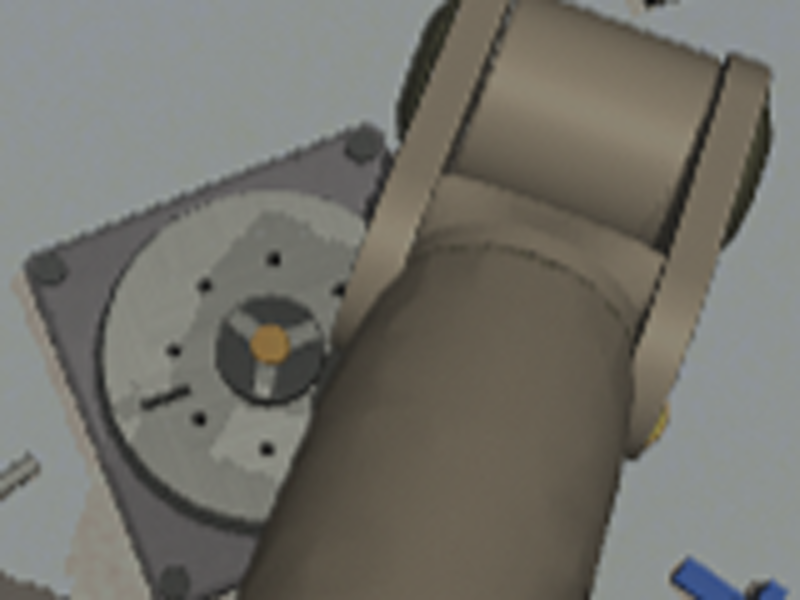

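Bar is entering freely. I'll push on in small steps until it meets the stop.

```bash
python3 -m crank '{"dp":[[0,0.1,0],[-0.1,0.1,0],[0,0,0]],"delta_rot":[[0,0,0],[0,0,0],[0,0,0]],"claw":[255,255,255]}'
python3 al.py 12.png
python3 -m crank '{"dp":[[0,0.1,0],[0,0,0]],"delta_rot":[[0,0,0],[0,0,0]],"claw":[255,255]}'
python3 al.py 13.png
```

```text
time_s: 11.95
eef_pos: [572.0, -95.0, 69.3]
ee_rot: [0.0, 0.563, 0.826, 0.0]
force: [0.7, -0.8, 0.3]
grip_width: -0.001
11.95 [572.03043812 -94.96909083  69.34348783] [ 0.74714094 -0.80770904  0.33349313]
along 127.55959764159341 across -0.9974243420848907 F along 1.0260297955040172
time_s: 12.25
eef_pos: [572.2, -94.6, 69.4]
ee_rot: [0.001, 0.563, 0.826, -0.0]
force: [1.5, -5.2, 0.1]
grip_width: -0.001
12.25 [572.20969974 -94.63188495  69.4470935 ] [ 1.46112997 -5.19777759  0.06697696]
along 127.31206215254743 across -0.7066173441720025 F along 5.370649194426555
```

```bash
python3 -m crank '{"dp":[[0,0.1,0],[0,0,0]],"delta_rot":[[0,0,0],[0,0,0]],"claw":[255,255]}'
python3 al.py 14.png
```

```text
time_s: 12.55
eef_pos: [572.3, -94.5, 69.5]
ee_rot: [0.001, 0.563, 0.826, -0.001]
force: [1.2, -9.6, -0.0]
grip_width: -0.003
12.55 [572.28451897 -94.51780753  69.5241357 ] [ 1.16042773e+00 -9.63421247e+00 -6.52461470e-03]
along 127.23353843993938 across -0.5950574866512426 F along 9.384846155394111
```

View pics/s14.png

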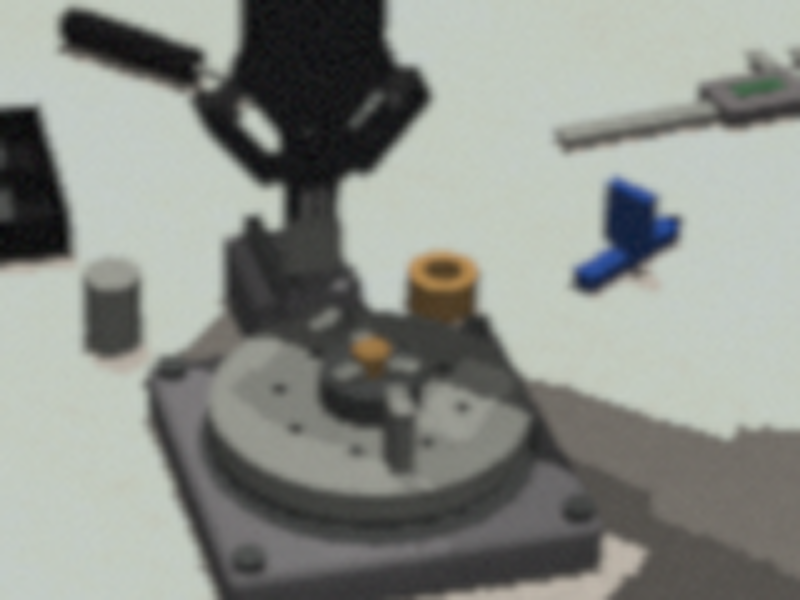

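Hard stop at 127.2 mm (127 predicted), with force rising steeply. One more nudge, then I back off, lift and move clear of the view.

```bash
python3 -m crank '{"dp":[[0,0.1,0],[0,0,0],[0.2,-0.6,0],[0.4,-0.9,0],[0.4,-1,0],[0,0,3],[0,0,4],[0,0,4],[0,0,2],[0,0,0]],"delta_rot":[[0,0,0],[0,0,0],[0,0,0],[0,0,0],[0,0,0],[0,0,0],[0,0,0],[0,0,0],[0,0,0],[0,0,0]],"claw":[255,255,255,255,255,255,255,255,255,255]}'
python3 -m crank '{"dp":[[-1,-3,0],[-2,-4,0],[-2,-4,0],[-2,-4,0],[-2,-4,0],[-2,-3,0],[0,0,0]],"delta_rot":[[0,0,0],[0,0,0],[0,0,0],[0,0,0],[0,0,0],[0,0,0],[0,0,0]],"claw":[255,255,255,255,255,255,255]}'
python3 al.py 15.png
python3 - <<'E'
from h import *
u=np.array([np.cos(np.radians(-68.4)),np.sin(np.radians(-68.4))])
for t,z in(('slot',56),('lug',92),('lock_bar',42)):
  for r in pinpoint('top',t)[:2]:
    v=atz('top',r['centre'],z)[:2]-[526,24];print(t,r['centre'],r['p'],'along',v@u,'across',v@[-u[1],u[0]])
E
```

```text
time_s: 13.65
eef_pos: [583.3, -117.7, 202.5]
ee_rot: [0.003, 0.563, 0.826, 0.001]
force: [-0.5, -1.1, -0.1]
grip_width: -0.002
time_s: 14.35
eef_pos: [469.5, -340.3, 197.7]
ee_rot: [-0.001, 0.565, 0.825, -0.0]
force: [0.2, 0.4, -0.7]
grip_width: 0.006
14.35 [ 469.54178689 -340.27445665  197.72279795] [ 0.19695813  0.41600093 -0.67775954]
along 317.9101697576417 across -186.59189039830537 F along -0.3142827570100709
slot [349.8, 238.7] 0.97 along 68.87744470539263 across 3.115617986845315
lug [366.4, 228.8] 0.76 along 109.88164606450236 across 5.062652889853055
lug [421.6, 302.4] 0.75 along 161.40600261878194 across -200.5556814638034
lock_bar [369.0, 234.5] 0.5 along 117.70846401985729 across -2.4622239494482017
lock_bar [416.8, 304.0] 0.5 along 158.68404527775002 across -199.97814443915468
```

View pics/t15.png

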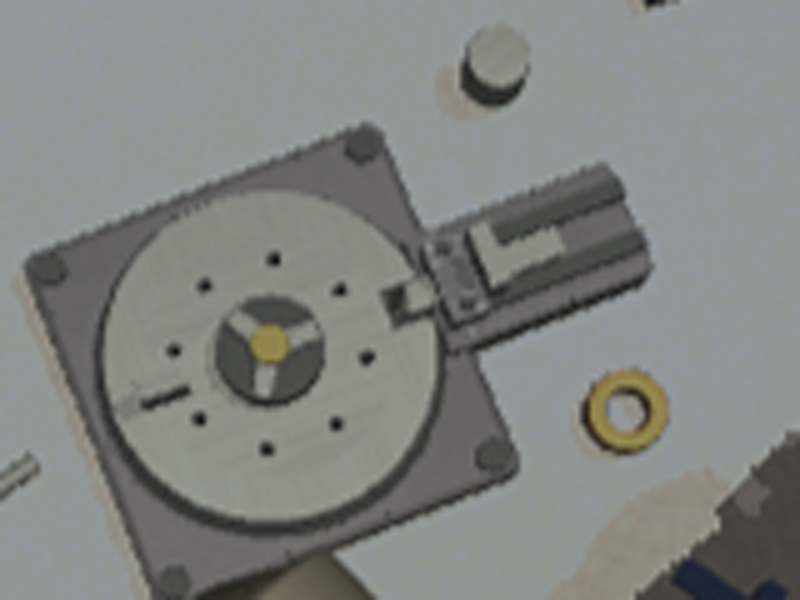

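View pics/s15.png

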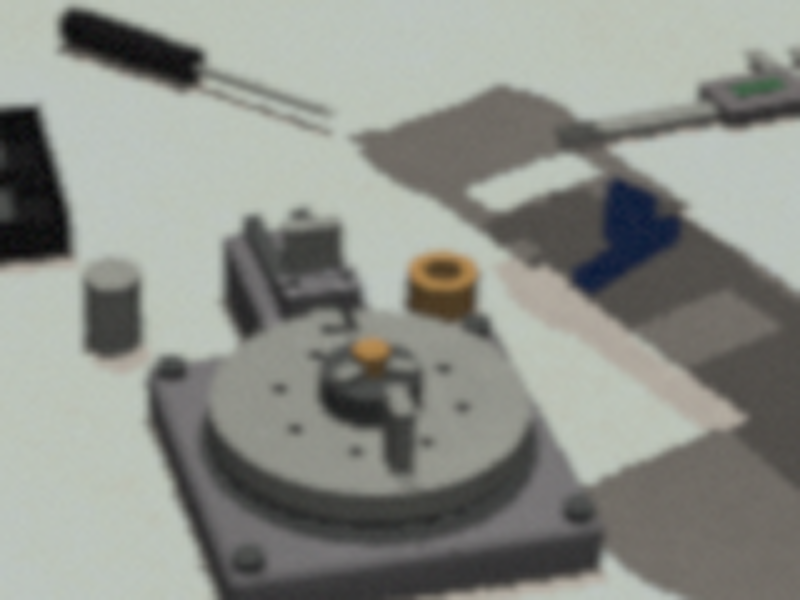

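The nose is in the slot, the lug is against the strap and the bystanders haven't moved. Handing in.

```bash
python3 -c "
from rig import *
print(sense()['dq']);print(finish_job())"
```

```text
[ 0.00315712 -0.0061187  -0.00417529 -0.0004539   0.0013017  -0.00126366]
the job is handed in; nothing more can be done
None
```

The table is locked. I pushed the tab about 107° counter-clockwise with shut fingers, then pushed the grey bar home by the outer face of its lug and moved the arm well clear. The job took about 14.5 s and was handed in.

- **Slot alignment:** before the bar went in, the disc's hole pattern put the slot at -69.5° against the guide line at -68.4°, about 1.3 mm off at the slot. The network's single slot readings disagreed with that by 2 to 4° and the measured corners of the slot by several degrees, so I went by the hole pattern.
- **Bar home:** the push stopped hard with the fingertips 127.2 mm from the disc axis, where I expected 127 for a bar that is fully home. The force read 9.4 N just before one last 1 mm nudge, and I did not read it during that nudge.
- **Last pictures:** the nose is in the slot and the lug is against the strap. The network put the lug 109.9 mm from the axis, against 111 mm when fully home, and about 5 mm to one side of the guide line. The pictures do not show that sideways offset.
- **Rest of the bench:** the blank, bush and blue look-alike look unmoved. In the last pictures I had only part of the chuck key, caliper and screwdriver in view. I did not recheck the brush or oil bottle, but the arm did not go near them at bench height.

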